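# Fit the large reaming cone on the citrus press and hold it pressed

### The arm

A 7-joint arm with a two-finger parallel gripper is mounted at the origin on a cart in front of the work surface, level with it; the furniture and walls round the work are solid. World frame = base frame: x ahead of the robot, y to its left, z up, the work surface at z = 0. Lengths are in m, angles in degrees, forces in N, time in s.
With the tool pointing down it reaches from about 0.4 to 0.85 m from the base axis. Payload 4.5 kg.
Tool frame: the origin (TCP) lies between the finger pads, 19 mm behind the fingertips; this is the grasp point; z points along the fingers, y is the line along which they close (so a half turn about z gives the same grasp; the last joint's range is limited). The gripper opens to 85 mm and grips with 20 to 120 N. Pads are 22 mm wide; open, the fingers measure 114 mm over their backs; the gripper's body (76 mm by 85 mm) begins 54 mm behind the grasp point. The pads swing forward as they close: fully open they stand 13 mm farther back than shut.
Start: joints at [72.353, 39.483, -11.15, 89.685, 9.013, 51.709, -12.324], TCP at [0.21, -0.589, 0.25] pointing down, gripper open.
Joint ranges: [-172.22, 172.22], [-26.19, 119.32], [-84.43, 86.54], [7.71, 146.69], [-57.33, 237.33], [2.42, 119.75], [-152.13, 152.13]. Speed limits (degrees/s): [147.25, 147.25, 180, 180, 180, 180, 180].

### API

Orientations are given as [roll, pitch, yaw] about the fixed x, y, z axes, in that order (R = Rz(yaw) Ry(pitch) Rx(roll)).
In Python, from bench import manip gives the robot as it stands.
- The arm moves only by the shell command python3 -m handwheel 'ROWS' [FORCE]. ROWS is JSON, a list of rows, each a list of 7 numbers: the opening, from 0 (shut) to 1 (fully open), then the shift along the tool's x, y, z in m, then the turn, a rotation vector about the tool's x, y, z in degrees. In form: [[hand, dx, dy, dz, ax, ay, az], ...]. A call has 1 to 10 rows; each row is the pose to reach, as a shift and turn from the pose commanded when the call began, along the tool's axes at that moment; what a row does not reach only later rows make up. A row lasts 1/12 s, in which the tool goes at most 41.7 mm and 7.16 degrees, less where a joint would pass 70% of its speed; a pose out of reach is approached as far as the arm can. A call with a gripper value outside its range is refused whole. The fingers move at their own pace and stop on an object; FORCE is the grip in N (left out, the last holds). Time passes only in rows, so rows that repeat a pose let the fingers close. It gives the time, the measured TCP pose, the force, the opening and the grip force at its end, in the units of the state.
- manip.get_obs(): the state, without advancing time (a new reading comes with each control period).
- manip.get_image(name): name is "scene" or "top" or "wrist"; returns the picture (420x560x3 uint8, red, green, blue); there is no depth.
- manip.get_calibration(name): a dict with "intrinsics" (3x3 intrinsics, pixels), "k1" (the pictures are not rectified: a ray, as slopes to the right and down, at radius r is drawn at 1 + k1 r^2 times it, then the intrinsics apply), "R" (3x3) and "t" (3): a world point X has camera coordinates R X + t. Camera axes: x right, y down, z forward; pixel columns grow to the right and rows downward; lengths in m; the calibration is good to about 2 mm. A picture is of the moment at which its call begins: read the wrist's pose just before it. get_calibration takes no time and is no camera call; for the wrist camera it gives the pose at the moment of the call.
- manip.sign_off(): hands the job in; it is judged then, once.
The state is a dict: "time": time; "joint_pos": joint angles; "qd": joint speeds; "joint_efforts": joint torques, N m; "eef_pos": TCP position; "tcp_rot": TCP orientation; "contact_force": force on the tool from outside, world axes, zero at the start; "wrist_torque": the same for the moment, N m; "width": opening from 0.0 (shut) to 1.0 (fully open); "grip_force": force on a finger pad.
Only numpy, scipy, OpenCV 4.12 (cv2) and the standard library are available. Lean on these libraries where they do the work, as an engineer would, in place of code of your own. Each camera call takes 0.05 s, during which the arm holds its last target. There are 200 camera calls.

### The job

Fit the larger of the two reaming cones on the electric citrus press: take it by its ribbed nose, turn it so that the cross-shaped socket underneath meshes with the four-ribbed drive in the middle of the bowl, and slide it fully home onto the drive's flange. Then keep pushing the cone down until the sprung drive is down at its stop, and finish like that, with the nose still gripped and the drive held down: do not let go. Leave the small cone, the honey jar and the salt shaker standing where they are.

Things in the scene. Friction and masses are not known exactly. Their poses are not given: they have to be found in the camera images.
- cone_large: Larger reaming cone, grey, ~120 g, upright on the worktop, 82 mm high. Skirt 64 mm across, 37 mm at 31 mm up. Above, 34-76 mm up, a nose of four upright ribs along its x and y: 32 mm across each pair of flat rib ends (10 mm wide): grip these, fingertips 37 mm or more up. Below, a cross socket in line with the ribs, slots 8 mm wide, 34 mm deep; fits every quarter turn. Origin: centre of foot, z up.
- cone_small: The smaller reaming cone, of the same grey plastic and build, loose: 60 mm high, skirt 48 mm across. To be left alone. Origin at the centre of its foot.
- juicer: Citrus press, fixed to the worktop: round aluminium housing 132 mm across, black open bowl on top (140 mm across, rim 112 mm above the worktop, bright metal floor 85 mm), small spout on the rim at its -x side. Origin: centre of its underside, z up.
- drive_seat (a point): Centre of the top of the drive's round flange (46 mm across) in the bowl, 97 mm above the worktop while up; the cone's foot rests here. z up; x and y run along the steel drive's four ribs: a cross of two bars 20 mm long, 6 mm thick, standing 29 mm above the flange, tops rounded. Rib direction is unrelated to the spout. The drive turns only stiffly (0.25 N m): the cone can be turned on it.
- drive (a joint): How far the drive with its flange is pushed straight down, in m: 0 up (sprung), 0.010 at its stop. Starting it down takes 4 N, holding it at the stop 14 N.
- honey_jar: Honey jar, 64 mm across, 98 mm high, loose, to be left alone. Origin at the centre of its underside.
- salt_shaker: Salt shaker, 44 mm across, 90 mm high, loose, to be left alone. Origin at the centre of its underside.
There are look-alikes about, which are no part of the job. Leave any blue or orange look-alike of the cone_large alone. Leave any yellow look-alike of the juicer alone.

How it is judged (in metres and radians):
On the way, in this order (a step that is already met when the one before it is completed fails the run):
1. the large cone is lifted off the worktop in the fingers (height (world z) of cone_large above 0.03 m and contact force between the fingers and cone_large above 1 N), for 0.1 s.
2. the large cone is meshed with the drive and home on its flange (z of cone_large in the frame of drive_seat between -0.003 and 0.003 m and horizontal distance between cone_large and drive_seat below 0.003 m and angle between cone_large's own z axis and vertical below 0.1 rad), for 0.1 s.
At the end, for the whole second after the job is handed in: Large cone meshed and home: foot within 3 mm of the flange, centred within 3 mm, upright within 0.1 rad; drive held down over 7 of its 10 mm; fingers on the nose (over 2 N, TCP at most 85 mm above the foot). Small cone, honey jar and salt shaker within 20 mm of their starts (all of step 2 and value of joint drive above 0.007 m and contact force between the fingers and cone_large above 2 N and z of the grasp point in the frame of cone_large below 0.085 m and distance of each of cone_small, honey_jar, salt_shaker from where it was at the start of the episode below 0.02 m); the arm keeps its last pose, push and grip.
It fails at once if the small cone, the honey jar or the salt shaker is shifted 20 mm or tipped over (distance of any of cone_small, honey_jar, salt_shaker from where it was at the start of the episode above 0.02 m or angle between any of cone_small, honey_jar, salt_shaker's own z axis and vertical above 0.5 rad).
It also fails if it takes over 42 s, if anything falls off the work surface, if the arm or the gripper's body presses on something with over 40 N, if the wrist force passes 120 N, or if a joint passes its speed limit or range.

## Working session

There is one attempt and no reset: what is moved stays moved. The work goes in short steps, Python scripts to look and compute and a shell command to move; the robot and the scene stay as the last step left them, time stands still between calls to the robot, and variables do not carry over. Pictures are saved under pics/ and viewed, at most 10 in all, crops included, and the job is handed in when it is done.

```bash
ls; mkdir -p pics
cat > h.py <<'E'
import numpy as np, cv2
from bench import manip
def rays(cal,px):
    K=np.array(cal["intrinsics"]);R=np.array(cal["R"]);t=np.array(cal["t"])
    p=np.atleast_2d(np.array(px,float)); d=np.c_[(p[:,0]-K[0,2])/K[0,0],(p[:,1]-K[1,2])/K[1,1]]
    u=d.copy()
    for _ in range(20): u=d/(1+cal["k1"]*(u**2).sum(1,keepdims=True))
    return -R.T@t, np.c_[u,np.ones(len(u))]@R
def plane(cal,px,z):
    c,d=rays(cal,px); return c+d*((z-c[2])/d[:,2])[:,None]
def proj(cal,X):
    R=np.array(cal["R"]);t=np.array(cal["t"]);K=np.array(cal["intrinsics"])
    c=np.atleast_2d(X)@R.T+t; u=c[:,:2]/c[:,2:]; u=u*(1+cal["k1"]*(u**2).sum(1,keepdims=True))
    return u*[K[0,0],K[1,1]]+K[:2,2]
def grab(n,f):
    cal=manip.get_calibration(n); im=manip.get_image(n)[:,:,::-1].copy(); cv2.imwrite(f"pics/{f}.png",im); return im,cal
E
python3 - <<'E'
from h import *
import json
for n in ["scene","top","wrist"]:
    im,c=grab(n,n+"0")
    C,d=rays(c,[280,210]); print(n,C.round(3),d.round(2),c["k1"],np.array(c["intrinsics"])[0,0])
o=manip.get_obs();print(o)
E
```

```text
pics
scene [-0.058  0.374  0.931] [[ 0.52 -0.43 -0.74]] 0.02065307590892347 509.74302419930785
top [ 0.47  -0.108  1.156] [[ 0.07 -0.01 -1.  ]] -0.05703113062691175 381.5497769588842
wrist [ 0.275 -0.565  0.373] [[-0.27 -0.08 -0.96]] -0.006232775175813679 350.9604410080584
{'time': 0.15, 'joint_pos': array([ 72.35208326,  39.5227606 , -11.14508574,  89.73291512,
         9.01315649,  51.71145948, -12.32162015]), 'qd': array([-0.01655018, -0.10675347, -0.01089847, -0.14082683,  0.04970952,
       -0.00623909, -0.09975224]), 'joint_efforts': array([-1.30054046e-03, -5.39933360e+01, -1.26815323e+00, -1.58717233e+01,
        9.34148964e-03,  6.54958771e-03, -4.21629034e-05]), 'eef_pos': array([ 0.20928896, -0.58838999,  0.24935328]), 'tcp_rot': array([-1.79914991e+02,  7.32131103e-03,  1.95911087e+01]), 'contact_force': array([ 0.23555116,  0.25757976, -0.2421069 ]), 'wrist_torque': array([ 0.00774357,  0.03184956, -0.04022923]), 'grip_force': 0.0, 'width': 1.0005890700656148}
```

View pics/top0.png

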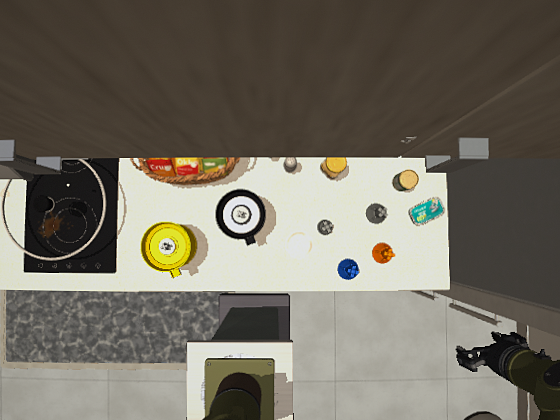

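View pics/scene0.png

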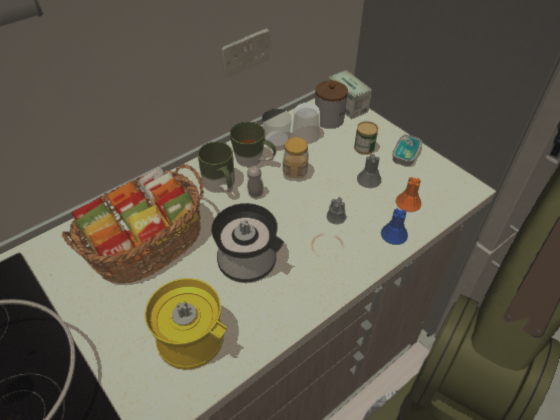

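The top view shows these candidates for the large cone: grey at (377,212), smaller grey at (325,228), blue at (348,268) and orange at (383,253). The presses are the black-bowled one at (241,214) and a yellow one at (168,246). I choose the grey cone at (377,212) and the black press, and check both in a close crop.

Run:
```python
from h import *
im,c=grab("top","top1"); s,cs=grab("scene","scene1")
def cr(i,x,y,r=25): return cv2.resize(i[y-r:y+r,x-r:x+r],(300,300),interpolation=cv2.INTER_CUBIC)
g=np.vstack([np.hstack([cr(im,377,212,20),cr(im,241,214,32)]),np.hstack([cr(s,370,170),cr(s,245,240,40)])])
g=cv2.convertScaleAbs(g,alpha=1.5,beta=10)
cv2.imwrite("pics/crop1.png",g)
for n,p,z in [("L",(377,212),.05),("S",(325,228),.03),("blue",(348,268),.05),("orange",(383,253),.05),("jar",(335,168),.09),("can",(405,181),.09),("salt",(290,163),.08),("juicer",(241,214),.112),("drive",(241,214),.12)]:
    print(n,plane(c,p,z).round(3))
for n,p,z in [("L",(370,185),0),("S",(337,220),0),("tip L",(374,155),.08),("tipS",(338,198),.06)]:
    print(n,plane(cs,p,z).round(3))
```

```text
L [[ 0.537 -0.408  0.05 ]]
S [[ 0.491 -0.257  0.03 ]]
blue [[ 0.375 -0.32   0.05 ]]
orange [[ 0.418 -0.423  0.05 ]]
jar [[ 0.66 -0.28  0.09]]
can [[ 0.623 -0.479  0.09 ]]
salt [[ 0.676 -0.153  0.08 ]]
juicer [[ 0.529 -0.017  0.112]]
drive [[ 0.528 -0.017  0.12 ]]
L [[ 0.518 -0.401 -0.   ]]
S [[ 0.484 -0.252 -0.   ]]
tip L [[ 0.537 -0.419  0.08 ]]
tipS [[ 0.498 -0.261  0.06 ]]
```

View pics/crop1.png

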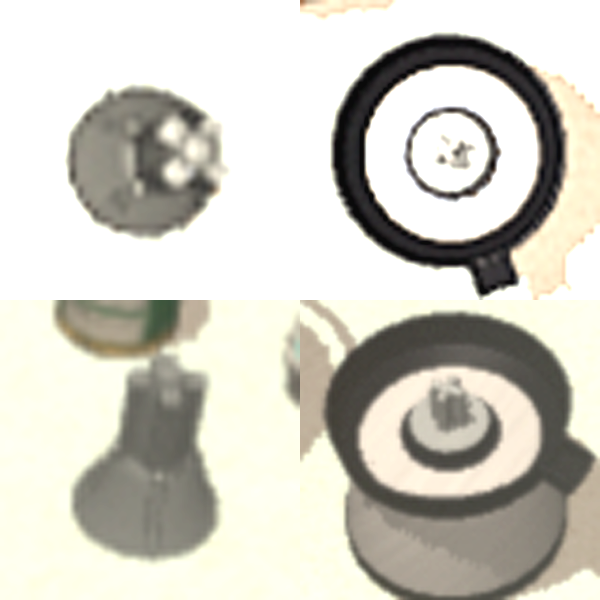

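The crops confirm it: the tall grey cone with a four-rib nose is the larger one, with its top at about (380,212) in the top view. The black press's drive is at about (241,214). I move over the cone to look from close by.

```bash
python3 -m handwheel '[[1,0.03,-0.005,0,0,0,0],[1,0.07,-0.013,0,0,0,0],[1,0.11,-0.02,0,0,0,0],[1,0.15,-0.027,0,0,0,0],[1,0.19,-0.034,0,0,0,0],[1,0.23,-0.04,0,0,0,0],[1,0.27,-0.048,0,0,0,0],[1,0.31,-0.055,0,0,0,0],[1,0.345,-0.062,0,0,0,0],[1,0.364,-0.065,0,0,0,0]]'
python3 -m handwheel '[[1,0,0,0,0,0,0],[1,0,0,0,0,0,0]]'
python3 - <<'E'
from h import *
im,c=grab("wrist","w1"); print(manip.get_obs()["eef_pos"],manip.get_obs()["tcp_rot"]); print(proj(c,[[.53,-.406,0],[.53,-.406,.08]]))
E
```

```text
time: 1.08
eef_pos: [0.5359, -0.4004, 0.2499]
tcp_rot: [-179.9, -0.2, 20.0]
contact_force: [0.6, 0.2, 0.7]
width: 1.001
grip_force: 0.0
time: 1.25
eef_pos: [0.5318, -0.4041, 0.2496]
tcp_rot: [-180.0, -0.0, 19.8]
contact_force: [-1.6, 0.2, -0.4]
width: 0.999
grip_force: 0.0
[ 0.53003997 -0.40590616  0.24964697] [1.79999899e+02 8.62496367e-02 1.95890464e+01]
[[284.36454183 175.45262754]
 [284.55829598 193.03152951]]
```

View pics/w1.png

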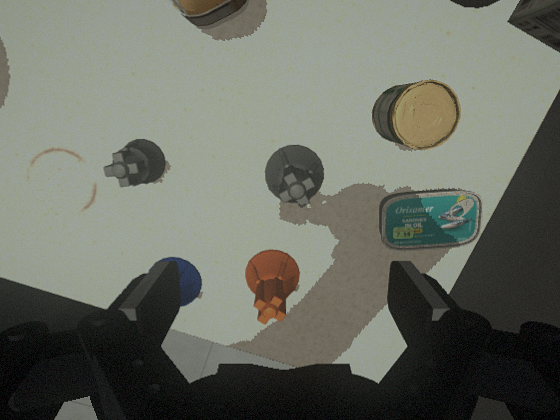

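The wrist view shows the large cone with its skirt at (294,172) and its nose at (297,190). Orange is at (270,285) and the small cone at (135,165). I enlarge the nose to read the rib direction.

Run:
```python
from h import *
im=cv2.imread("pics/w1.png"); c=manip.get_calibration("wrist")
x0,y0=255,135
g=im[y0:y0+75,x0:x0+75]
hsv=cv2.cvtColor(im,cv2.COLOR_BGR2HSV)
roi=np.zeros(im.shape[:2],np.uint8); roi[y0:y0+75,x0:x0+75]=1
m=((im.max(2)<105)&(roi>0)).astype(np.uint8)
cs,_=cv2.findContours(m,0,1); k=max(cs,key=cv2.contourArea)
up=k[k[:,0,1]<185]; e=cv2.minEnclosingCircle(up); print(cv2.boundingRect(k),e)
B=plane(c,[e[0]],0.0); print("foot",B); P=plane(c,[[e[0][0]-e[1],e[0][1]],[e[0][0]+e[1],e[0][1]]],0); print("diam",np.linalg.norm(P[0]-P[1]))
G=cv2.resize(g,(600,600),interpolation=cv2.INTER_CUBIC); G=cv2.convertScaleAbs(G,alpha=1.6)
cv2.imwrite("pics/crop2.png",G)
```

```text
(265, 145, 59, 63) ((294.07757568359375, 173.0), 29.351531982421875)
foot [[ 0.5339468 -0.416996   0.       ]]
diam 0.06331676333019474
```

View pics/crop2.png

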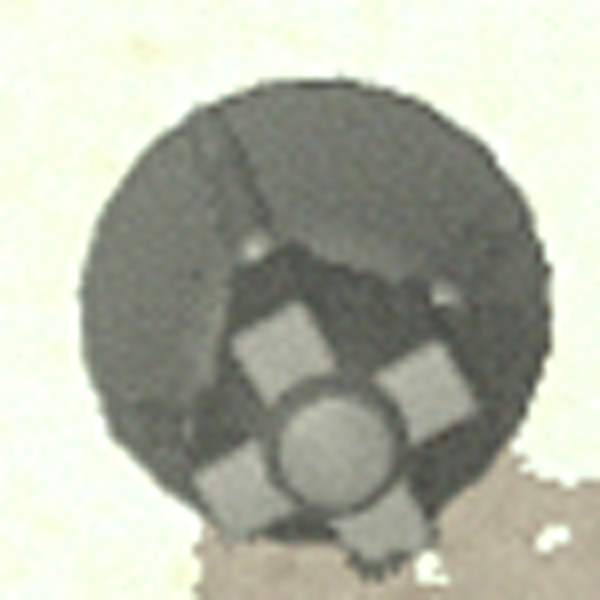

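Run:
```python
from h import *
c=manip.get_calibration("wrist")
p=(np.array([[285,352],[388,522],[430,393],[245,490],[337,447]])+.5)/8-.5+[255,135]
W=plane(c,p,.076); print(W.round(4)); print("mean",W[:4].mean(0),"hub",plane(c,p[4:],.082))
for a,b in((0,1),(2,3)):
    d=W[a]-W[b]; print(np.degrees(np.arctan2(d[1],d[0])),np.linalg.norm(d))
print(manip.get_obs()["eef_pos"],manip.get_obs()["tcp_rot"],manip.get_obs()["joint_pos"])
```

```text
[[ 0.5408 -0.4085  0.076 ]
 [ 0.5268 -0.4256  0.076 ]
 [ 0.5418 -0.4249  0.076 ]
 [ 0.5249 -0.4096  0.076 ]
 [ 0.5328 -0.4175  0.076 ]]
mean [ 0.53357647 -0.41717667  0.076     ] hub [[ 0.53408078 -0.41675823  0.082     ]]
50.59741028260185 0.022134967892038906
-41.97548767830902 0.02276621196905459
[ 0.53003997 -0.40590616  0.24964697] [1.79999899e+02 8.62496367e-02 1.95890464e+01] [ 37.91310264  42.88688456  -8.69924136  81.58826851   7.20319213
  56.12006899 -42.93020815]
```

Rib axes lie at about 49°/−41° and the centre at (0.534,−0.417). The measured foot diameter of 63 mm agrees with the given 64 mm. I turn the tool to yaw −40.7° over the cone.

```bash
python3 -m handwheel '[[1,0,0.012,0,0,0,6.7],[1,0,0.012,0,0,0,13.4],[1,0,0.012,0,0,0,20.1],[1,0,0.012,0,0,0,26.8],[1,0,0.012,0,0,0,33.5],[1,0,0.012,0,0,0,40.2],[1,0,0.012,0,0,0,46.9],[1,0,0.012,0,0,0,53.6],[1,0,0.012,0,0,0,60.3],[1,0,0.012,0,0,0,60.3]]'
python3 -m handwheel '[[1,0,0,0.03,0,0,0],[1,0,0,0.06,0,0,0],[1,0,0,0.09,0,0,0],[1,0,0,0.09,0,0,0],[1,0,0,0.09,0,0,0]]'
python3 - <<'E'
from h import *
im,c=grab("wrist","w2"); o=manip.get_obs(); print(o["eef_pos"],o["tcp_rot"]); q=proj(c,[[.5338,-.417,.08]])[0]; print(q)
E
```

```text
time: 2.13
eef_pos: [0.5327, -0.4186, 0.2501]
tcp_rot: [179.9, 0.0, -41.1]
contact_force: [-1.1, 0.4, -0.4]
width: 0.998
grip_force: 0.0
time: 2.55
eef_pos: [0.5328, -0.4172, 0.1589]
tcp_rot: [180.0, 0.2, -40.7]
contact_force: [0.1, -0.7, 0.8]
width: 0.999
grip_force: 0.0
[ 0.53420555 -0.41815489  0.16091775] [ 1.79969416e+02 -4.26513986e-02 -4.07073748e+01]
[282.91880278 223.15030274]
```

View pics/w2.png

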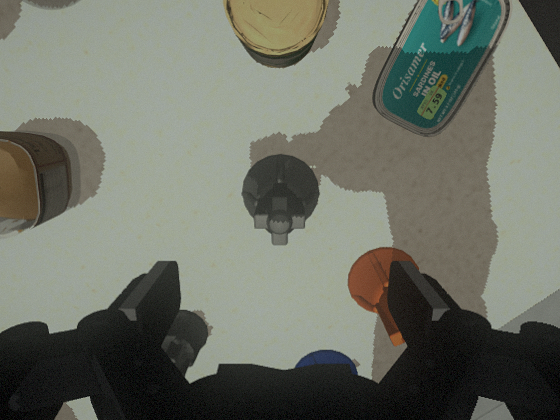

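The cone is square to the fingers, with the hub at about (280,226). I compute the remaining offset.

Run:
```python
from h import *
from scipy.spatial.transform import Rotation as Ro
im=cv2.imread("pics/w2.png"); c=manip.get_calibration("wrist"); o=manip.get_obs()
m=((im.max(2)<100)).astype(np.uint8); m[:, :230]=0; m[:,330:]=0; m[:140]=0; m[200:]=0
k=max(cv2.findContours(m,0,1)[0],key=cv2.contourArea)[:,0]; 
Rt=Ro.from_euler("xyz",o["tcp_rot"],degrees=True).as_matrix()
g=im[190:250,245:320]; b=(g.min(2)>95)&(g.max(2)<150); 
for nm,W in [("hub",plane(c,[280,226],.082)[0]),("ribs L/R mid",plane(c,[279.5,221.5],.076)[0])]:
    print(nm,W,"tool shift",Rt.T@(W-o["eef_pos"]))
e=cv2.minEnclosingCircle(k[k[:,1]<195]); print(e,Rt.T@(plane(c,[e[0]],.0)[0]-o["eef_pos"]))
cv2.imwrite("pics/crop3.png",cv2.resize(im[145:255,230:330],(500,550),interpolation=cv2.INTER_CUBIC))
```

```text
hub [ 0.53527797 -0.4156077   0.082     ] tool shift [-0.00090707 -0.00267246  0.07891569]
ribs L/R mid [ 0.53620704 -0.41592246  0.076     ] tool shift [-1.97312806e-06 -3.04298662e-03  8.49161636e-02]
((280.5, 191.59091186523438), 38.57539749145508) [ 0.00107711 -0.00306219  0.16091699]
```

View pics/crop3.png

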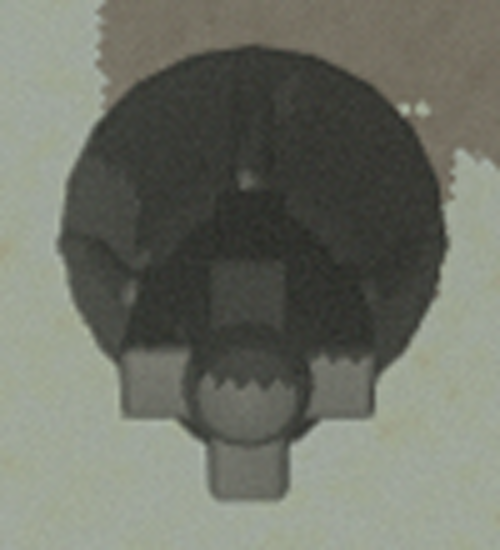

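The left and right ribs are level, and the cone is 3 mm off along tool −y only. I descend and grip.

```bash
python3 -m handwheel '[[1,0,-0.003,0.02,0,0,0],[1,0,-0.003,0.05,0,0,0],[1,0,-0.003,0.08,0,0,0],[1,0,-0.003,0.10,0,0,0],[1,0,-0.003,0.10,0,0,0],[1,0,-0.003,0.10,0,0,0]]' 60
python3 -m handwheel '[[0.2,0,0,0,0,0,0],[0.2,0,0,0,0,0,0],[0.2,0,0,0,0,0,0],[0.2,0,0,0,0,0,0],[0.2,0,0,0,0,0,0],[0.2,0,0,0,0,0,0],[0.2,0,0,0,0,0,0],[0.2,0,0,0,0,0,0]]' 60
```

```text
time: 3.1
eef_pos: [0.5372, -0.4157, 0.0615]
tcp_rot: [180.0, -0.1, -40.7]
contact_force: [1.2, -0.1, 0.3]
width: 0.998
grip_force: 0.0
time: 3.77
eef_pos: [0.5372, -0.4152, 0.0613]
tcp_rot: [-180.0, -0.1, -40.7]
contact_force: [-0.8, 0.4, 5.5]
width: 0.361
grip_force: 58.9
```

```bash
python3 -m handwheel '[[0.2,0,0,-0.02,0,0,0],[0.2,0,0,-0.05,0,0,0],[0.2,0,0,-0.08,0,0,0],[0.2,0,0,-0.11,0,0,0],[0.2,0,0,-0.14,0,0,0],[0.2,0,0,-0.17,0,0,0],[0.2,0,0,-0.2,0,0,0],[0.2,0,0,-0.22,0,0,0],[0.2,0,0,-0.22,0,0,0]]' 60
python3 -m handwheel '[[0.2,-0.01,-0.01,0,0,0,0],[0.2,-0.03,-0.028,0,0,0,0],[0.2,-0.05,-0.046,0,0,0,0],[0.2,-0.07,-0.065,0,0,0,0],[0.2,-0.09,-0.084,0,0,0,0],[0.2,-0.11,-0.102,0,0,0,0],[0.2,-0.13,-0.121,0,0,0,0],[0.2,-0.15,-0.14,0,0,0,0],[0.2,-0.165,-0.154,0,0,0,0],[0.2,-0.18,-0.168,0,0,0,0]]'
python3 -m handwheel '[[0.2,-0.02,-0.018,0,0,0,0],[0.2,-0.04,-0.037,0,0,0,0],[0.2,-0.06,-0.056,0,0,0,0],[0.2,-0.08,-0.075,0,0,0,0],[0.2,-0.1,-0.093,0,0,0,0],[0.2,-0.12,-0.112,0,0,0,0],[0.2,-0.13,-0.122,0,0,0,0],[0.2,-0.137,-0.128,0,0,0,0],[0.2,-0.137,-0.128,0,0,0,0],[0.2,-0.137,-0.128,0,0,0,0]]'
python3 - <<'E'
from h import *
im,c=grab("wrist","w3"); o=manip.get_obs(); print(o["eef_pos"],o["tcp_rot"],o["joint_pos"]); print(proj(c,[[.528,-.017,.126]])[0])
E
```

```text
time: 4.52
eef_pos: [0.5386, -0.4165, 0.2855]
tcp_rot: [-180.0, -0.6, -40.7]
contact_force: [0.4, 0.3, -0.2]
width: 0.362
grip_force: 59.6
time: 5.35
eef_pos: [0.5088, -0.1679, 0.279]
tcp_rot: [180.0, 0.1, -40.7]
contact_force: [0.5, -0.3, -0.6]
width: 0.364
grip_force: 59.6
time: 6.18
eef_pos: [0.4892, 0.0158, 0.2796]
tcp_rot: [179.9, -0.0, -40.7]
contact_force: [-0.3, 0.3, -0.7]
width: 0.365
grip_force: 59.6
[0.48932053 0.01506412 0.27973668] [ 1.79932541e+02 -2.77320549e-02 -4.08084764e+01] [ -14.2116603    27.33141919   10.67611164  111.04137133   -7.1626592
   42.28535606 -130.19888355]
[283.40314798 131.32056136]
```

View pics/w3.png

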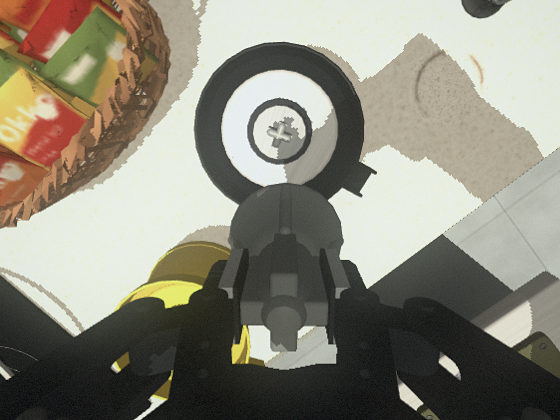

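The drive's cross is at about (280,132) in the bowl. The cone hangs upright in the fingers with its ribs vertical in the image. I zoom in on the drive.

Run:
```python
import cv2
im=cv2.imread("pics/w3.png")[95:170,243:318]
cv2.imwrite("pics/crop4.png",cv2.resize(im,(600,600),interpolation=cv2.INTER_CUBIC))
```

```text
(no output)
```

View pics/crop4.png

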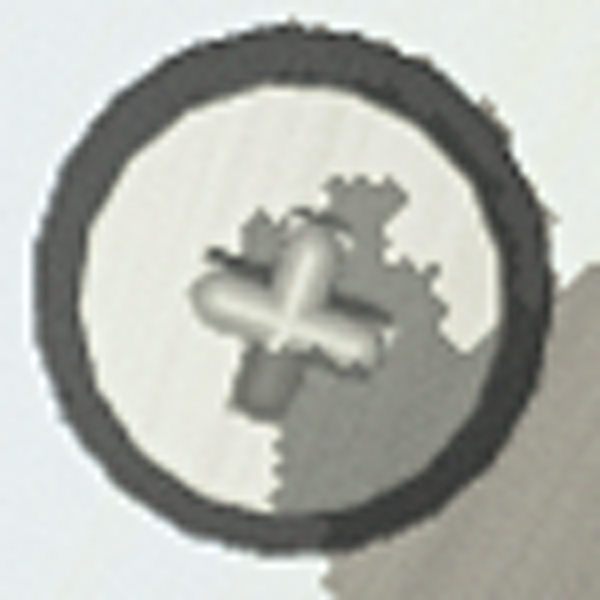

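Run:
```python
from h import *
from scipy.spatial.transform import Rotation as Ro
im=cv2.imread("pics/w3.png"); c=manip.get_calibration("wrist"); o=manip.get_obs()
Rt=Ro.from_euler("xyz",o["tcp_rot"],degrees=True).as_matrix(); T=o["eef_pos"]
f=lambda p:(np.array(p)+.5)/8-.5+[243,95]
A=plane(c,f([[205,297],[375,348]]),.124); B=plane(c,f([[312,235],[258,400]]),.122)
for X in (A,B):
    d=Rt.T@(X[1]-X[0]); print("bar",np.linalg.norm(d),"tool angle",np.degrees(np.arctan2(d[1],d[0]))%90,"mid",X.mean(0))
print("crest",plane(c,f([288,315]),.126))
# flange edge from inner edge of black ring
e=[]
g=im.max(2).astype(int)
ctr=np.array([279,132.])
for a in np.radians(np.arange(0,360,5)):
    r=np.arange(20,36,.25); p=ctr+np.outer(r,[np.cos(a),np.sin(a)])
    v=cv2.remap(im.max(2),p[:,0].astype(np.float32)[None],p[:,1].astype(np.float32)[None],1)[0].astype(int)
    i=np.argmax(v<110); 
    if v[i]<110: e.append(p[i])
X=plane(c,e,.097)[:,:2]; ell=cv2.fitEllipse(X.astype(np.float32)*1000); print("flange",ell,len(e))
# bowl rim outer
m=(im.max(2)<75).astype(np.uint8); k=cv2.findContours(m,0,1)[0]
# held cone skirt: front edge points
g=im.copy(); pts=[]
for u in range(240,332,4):
    col=g[178:236,u].max(1).astype(int)
    pts.append((u,col[0],))
edge=[]
print("drive_seat candidates in tool:")
for n,P in(("crest",plane(c,f([288,315]),.126)[0]),("fl",np.r_[np.array(ell[0])/1000,.097])): print(n,Rt.T@(P-T))
print("proj foot rim for cone foot 60mm below TCP", proj(c,[T+Rt@np.array(v) for v in([.032,0,.0605],[0,.032,.0605],[0,-.032,.0605])]))
cv2.imwrite("pics/crop5.png",cv2.resize(im[170:360,215:355],(560,760))[:600])
```

```text
bar 0.01735946026327757 tool angle 16.448055533426256 mid [ 0.52833437 -0.01330952  0.124     ]
bar 0.016896819525272343 tool angle 18.60608220303328 mid [ 0.52890942 -0.01306979  0.122     ]
crest [[ 0.52911876 -0.01373866  0.126     ]]
flange ((528.7049560546875, -13.056082725524902), (45.62472915649414, 46.30589294433594), 0.2846936285495758) 72
drive_seat candidates in tool:
crest [ 0.04887236 -0.00438969  0.15375529]
fl [ 0.04809903 -0.00467005  0.18275461]
proj foot rim for cone foot 60mm below TCP [[284.4662669  179.02559509]
 [341.56634024 235.22686177]
 [227.25247235 235.19996739]]
```

View pics/crop5.png

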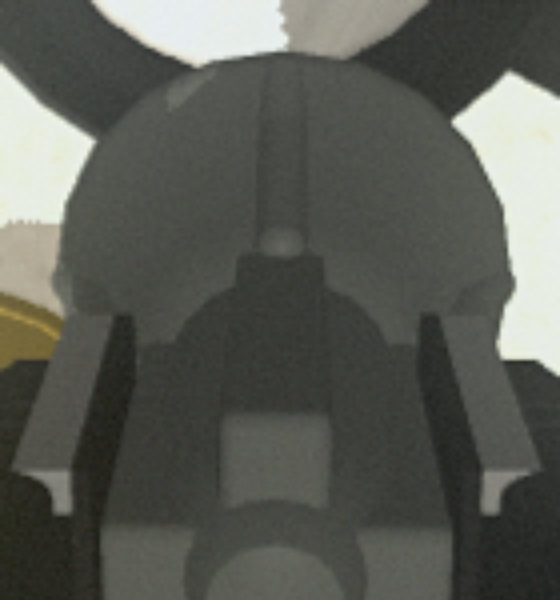

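Run:
```python
from h import *
from scipy.spatial.transform import Rotation as Ro
c=manip.get_calibration("wrist"); o=manip.get_obs()
Rt=Ro.from_euler("xyz",o["tcp_rot"],degrees=True).as_matrix(); T=o["eef_pos"]
f=lambda p:(np.array(p,float)+.5)/4-.5+[215,170]
L=[("front rib end top",(275,413),(.016,0,-.0147)),("front rib L",(221,413),(.016,-.005,-.0147)),("front rib R",(330,413),(.016,.005,-.0147)),
("left rib far corner",(105,527),(.005,-.016,-.0147)),("right rib",(452,527),(.005,.016,-.0147)),("skirt front",(284,52),(.032,0,.0613)),("skirt L",(60,275),(.0,-.032,.0613)),("skirt R",(513,275),(0,.032,.0613))]
for n,p,v in L:
    w=plane(c,f(p),(T+Rt@np.array(v))[2])[0]; print(n,"obs-pred mm",((Rt.T@(w-T)-v)*1000)[:2].round(1))
```

```text
front rib end top obs-pred mm [-1.5 -0.5]
front rib L obs-pred mm [-1.5 -0.2]
front rib R obs-pred mm [-1.5 -0.8]
left rib far corner obs-pred mm [-1.5  0.6]
right rib obs-pred mm [-1.5 -1. ]
skirt front obs-pred mm [-2.1  0.6]
skirt L obs-pred mm [-2.2  1.1]
skirt R obs-pred mm [-2.2  1. ]
```

The seat is at (0.529,−0.013), with the flange measuring 46 mm as given. The bars are 17.3° off the tool axes, or −72.7° by the other quarter, which is farther from the last joint's limit. I turn that way, go lower and re-measure from near.

```bash
python3 -m handwheel '[[0.2,0.003,0.004,0,0,0,-7],[0.2,0.007,0.009,0,0,0,-14],[0.2,0.01,0.013,0,0,0,-21],[0.2,0.014,0.018,0,0,0,-28],[0.2,0.017,0.022,0,0,0,-35],[0.2,0.02,0.027,0,0,0,-42],[0.2,0.024,0.031,0,0,0,-49],[0.2,0.028,0.036,0,0,0,-56],[0.2,0.031,0.04,0,0,0,-63],[0.2,0.0335,0.0435,0,0,0,-70]]'
python3 -m handwheel '[[0.2,0,0,0.02,0,0,-2.7],[0.2,0,0,0.045,0,0,-2.7],[0.2,0,0,0.065,0,0,-2.7],[0.2,0,0,0.075,0,0,-2.7],[0.2,0,0,0.075,0,0,-2.7],[0.2,0,0,0.075,0,0,-2.7]]'
python3 - <<'E'
from h import *
im,c=grab("wrist","w4"); o=manip.get_obs(); print(o["eef_pos"],o["tcp_rot"],o["joint_pos"]); print(proj(c,[[.5287,-.0131,.126],[.5287,-.0131,.097]]))
a=cv2.resize(im[40:165,220:345],(500,500),interpolation=cv2.INTER_CUBIC)
b=cv2.resize(im[165:340,215:355],(280,350)); cv2.imwrite("pics/crop6.png",np.hstack([a,np.vstack([b,np.zeros((150,280,3),np.uint8)])]))
E
```

```text
time: 7.07
eef_pos: [0.4863, -0.0411, 0.2798]
tcp_rot: [179.9, 0.0, 29.4]
contact_force: [-0.5, 0.7, -1.7]
width: 0.365
grip_force: 59.6
time: 7.57
eef_pos: [0.4863, -0.0399, 0.2047]
tcp_rot: [180.0, 0.1, 31.8]
contact_force: [0.2, 0.3, -0.3]
width: 0.368
grip_force: 59.6
[ 0.48682352 -0.0395585   0.205346  ] [ 1.79947584e+02 -1.31379308e-02  3.18659633e+01] [  5.3331255   33.55677547  -9.57620873 115.65141898  10.20405673
  31.52964716 -69.5231469 ]
[[282.05966133 141.03613728]
 [282.21265864 136.74154082]]
```

View pics/crop6.png

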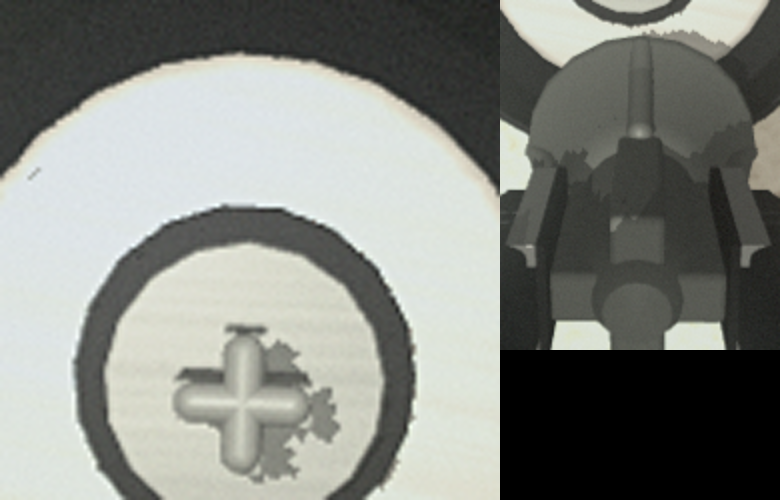

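The drive's cross is now square to the tool, with its crest at about (280.5,140.3). The cone's skirt is unchanged in hand, centred on column 286 with its front at row 183. I work out the remaining shift numerically and view no more pictures.

Run:
```python
from h import *
from scipy.spatial.transform import Rotation as Ro
im=cv2.imread("pics/w4.png"); c=manip.get_calibration("wrist"); o=manip.get_obs()
Rt=Ro.from_euler("xyz",o["tcp_rot"],degrees=True).as_matrix(); T=o["eef_pos"]
f=lambda p:(np.array(p,float)+.5)/4-.5+[220,40]
tl=lambda p,z:((plane(c,p,z)-T)@Rt*1000).round(1)
print("crest",tl(f([243,402]),.126),"bar ends",tl(f([[172,403],[312,404],[244,333],[240,475]]),.124))
e=[]
for a in np.radians(np.arange(-200,20,5)):
    p=np.array([280.5,135.])+np.outer(np.arange(25,45,.25),[np.cos(a),np.sin(a)])
    v=cv2.remap(im.max(2),p[:,0].astype(np.float32)[None],p[:,1].astype(np.float32)[None],1)[0]
    i=np.argmax(v<120)
    if v[i]<120:e.append(p[i])
el=cv2.fitEllipse(tl(e,.097)[:,:2].astype(np.float32));print("flange",el,len(e))
zf=T[2]-.0613
print("skirt front/L/R",tl([[285.5,183.5],[229,234],[343.5,234]],zf))
```

```text
crest [[50.8 -1.4 79.4]] bar ends [[ 50.4 -11.6  81.3]
 [ 50.3   8.6  81.4]
 [ 60.3  -1.2  81.4]
 [ 40.   -1.8  81.4]]
flange ((50.49397277832031, -1.5102417469024658), (45.58554458618164, 45.71348190307617), 3.8855185508728027) 44
skirt front/L/R [[ 29.3   1.5  61.3]
 [  0.3 -30.2  61.3]
 [  0.3  34.2  61.3]]
```

Run:
```python
from h import *
g=cv2.imread("pics/w4.png").max(2).astype(int)
for r in (230,236,241): print(r,"L222",g[r,222:238],"R335",g[r,335:351])
for u in (276,296): print(u,"row176",g[176:192,u])
P=[manip.get_obs()["eef_pos"] for _ in range(2)]; print(P)
```

```text
230 L222 [233 235 214 164 117  75  65  66 105 110 109 105 110 109 100 107] R335 [ 70  75  73  69  73  72  99 165 165 168 164 167 164 162 164 164]
236 L222 [220 228 229 228 229 232 227 129 101 105 111 105 105 106 102 105] R335 [ 72  76  72  73  72  74  71 121 161 164 165 161 165 166 165 169]
241 L222 [227 228 227 228 231 179 111 102 109 108 104  97 100  93  89  81] R335 [ 63  67  63  70  74  70  70  70  80 158 169 169 167 167 171 167]
276 row176 [ 82 145 231 227 227 229 229 214  91  93 108 104 107 111 110 110]
296 row176 [233 224 225 220 223 214 158 135  92  94  98 105 110 106 105 103]
[array([ 0.48682352, -0.0395585 ,  0.205346  ]), array([ 0.48682352, -0.0395585 ,  0.205346  ])]
```

```bash
python3 -m handwheel '[[0.2,0.02,-0.001,0,0,0,0],[0.2,0.04,-0.002,0,0,0,0],[0.2,0.053,-0.003,0,0,0,0],[0.2,0.053,-0.003,0,0,0,0],[0.2,0.053,-0.003,0.01,0,0,0],[0.2,0.053,-0.003,0.015,0,0,0],[0.2,0.053,-0.003,0.015,0,0,0]]' 70
python3 -m handwheel '[[0.2,0,0,0.003,0,0,0],[0.2,0,0,0.006,0,0,0],[0.2,0,0,0.008,0,0,0],[0.2,0,0,0.008,0,0,0],[0.2,0,0,0.008,0,0,0]]'
```

```text
time: 8.2
eef_pos: [0.5278, -0.009, 0.1888]
tcp_rot: [-179.9, 0.2, 31.9]
contact_force: [-0.4, -0.5, -0.6]
width: 0.357
grip_force: 69.6
time: 8.62
eef_pos: [0.5294, -0.0086, 0.1817]
tcp_rot: [180.0, 0.1, 31.9]
contact_force: [0.0, -2.6, -2.0]
width: 0.36
grip_force: 69.5
```

```bash
python3 -m handwheel '[[0.2,0,0,0.004,0,0,0],[0.2,0,0,0.008,0,0,0],[0.2,0,0,0.01,0,0,0],[0.2,0,0,0.01,0,0,0]]'
python3 -m handwheel '[[0.2,0,0,0.004,0,0,0],[0.2,0,0,0.008,0,0,0],[0.2,0,0,0.01,0,0,0],[0.2,0,0,0.01,0,0,0]]'
```

```text
time: 8.95
eef_pos: [0.5296, -0.0086, 0.1717]
tcp_rot: [180.0, 0.1, 31.9]
contact_force: [-2.0, -3.9, 2.3]
width: 0.364
grip_force: 70.2
time: 9.28
eef_pos: [0.5296, -0.0087, 0.1618]
tcp_rot: [180.0, 0.1, 31.9]
contact_force: [-1.6, -4.5, 5.1]
width: 0.36
grip_force: 70.3
```

```bash
python3 -m handwheel '[[0.2,-0.0005,0.0005,0.002,0,0,0],[0.2,-0.0005,0.0005,0.004,0,0,0],[0.2,-0.0005,0.0005,0.005,0,0,0],[0.2,-0.0005,0.0005,0.005,0,0,0],[0.2,-0.0005,0.0005,0.005,0,0,0]]' 90
python3 -m handwheel '[[0.2,0,0,0.002,0,0,0],[0.2,0,0,0.004,0,0,0],[0.2,0,0,0.006,0,0,0],[0.2,0,0,0.006,0,0,0]]' 90
```

```text
time: 9.7
eef_pos: [0.5296, -0.0089, 0.1569]
tcp_rot: [180.0, 0.0, 32.0]
contact_force: [-2.2, -5.1, 4.0]
width: 0.351
grip_force: 88.7
time: 10.03
eef_pos: [0.5296, -0.0089, 0.1512]
tcp_rot: [180.0, 0.0, 32.0]
contact_force: [-3.0, -5.3, 9.4]
width: 0.358
grip_force: 89.4
```

```bash
python3 -m handwheel '[[0.2,0,0,0.002,0,0,0],[0.2,0,0,0.004,0,0,0],[0.2,0,0,0.005,0,0,0],[0.2,0,0,0.005,0,0,0]]' 110
python3 -m handwheel '[[0.2,0,0,0.001,0,0,0],[0.2,0,0,0.001,0,0,0],[0.2,0,0,0.001,0,0,0]]'
```

```text
time: 10.37
eef_pos: [0.5296, -0.009, 0.1493]
tcp_rot: [179.9, -0.0, 31.9]
contact_force: [-8.8, -6.6, 35.6]
width: 0.356
grip_force: 110.8
time: 10.62
eef_pos: [0.5296, -0.009, 0.1492]
tcp_rot: [179.9, -0.0, 31.9]
contact_force: [-10.2, -6.5, 43.9]
width: 0.355
grip_force: 112.0
```

```bash
python3 -m handwheel '[[0.2,-0.0005,0.0003,-0.001,0,0,0],[0.2,-0.0005,0.0003,-0.001,0,0,0],[0.2,-0.0005,0.0003,-0.001,0,0,0],[0.2,-0.0005,0.0003,-0.001,0,0,0]]'
```

```text
time: 10.95
eef_pos: [0.5295, -0.0091, 0.1493]
tcp_rot: [179.9, -0.1, 32.0]
contact_force: [-8.3, -5.1, 35.0]
width: 0.355
grip_force: 110.5
```

```bash
python3 -c "
from bench import manip
print(manip.sign_off())"
```

```text
the job is handed in; nothing more can be done
None
```

I handed the job in with the large cone meshed on the black press's drive, the drive pressed to its stop at about 35 N and the nose still gripped; this rests on force and tool-height readings, with no verdict returned, and I viewed 11 pictures, one over the limit of 10.

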